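# Turn the glass to the air nozzle and open the air

## Robot

A 6-joint arm with a two-finger parallel gripper is mounted at the origin on the work surface. World frame = base frame: x ahead of the robot, y to its left, z up, the work surface at z = 0. Lengths are in mm, angles in rad, forces in N, time in s.
With the tool pointing down it reaches from about 275 to 750 mm from the base axis. Payload 10.2 kg.
Tool frame: the origin (TCP) lies at the very end of the fingers, on their centre line; the grasp point (between the pads) lies 19 mm behind it (pinch_z is the distance from the TCP to the grasp point, in mm); z points along the fingers, y is the direction in which the jaws open and shut (so a half turn about z gives the same grasp; the last joint's range is limited). The gripper opens to 85 mm and grips with 20 to 120 N. Pads are 22 mm wide; open, the fingers measure 114 mm over their backs; the gripper's body (76 mm by 85 mm) begins 54 mm behind the grasp point. The pads swing forward as they close: fully open they stand 13 mm farther back than shut.
Start: joints at [-1.448, 0.313, 1.498, -0, 1.331, -0.223], TCP at [177.936, -493.933, 231.294] pointing down, gripper open.
Joint ranges: [-2.94, 2.94], [-0.97, 2.17], [0.19, 2.56], [-1.23, 4.37], [0.02, 3.11], [-2.88, 2.88]. Speed limits (rad/s): [2.39, 2.39, 3.01, 3.14, 3.14, 3.14].

## Interface

Orientations are given as a unit quaternion [x, y, z, w].
In Python, from workcell import goto, move_l, set_joints, gripper_open, close, pause, ik, get_obs, capture, MotionError, job_done, spot_in, masks_of, pinch_z gives the robot as it stands. Calls block until the motion is done:
- goto(position, orientation): joint-space move of the TCP to a pose.
- move_l(position, orientation=None, vel=150, max_force=None): straight line of the TCP; orientation=None keeps the orientation; vel is the mean speed in mm/s. With max_force (N) it stops when the force on the tool has changed by that much, and returns True; else False.
- set_joints(angles): joint-space move.
- gripper_open() and close(f_grip=None): open the fingers fully, or close them until they stop; f_grip is the grip in N (None keeps the last).
- pause(seconds).
- ik(position, orientation): joint angles nearest the present ones, or None.
- get_obs(): the state.
- capture(name): name is "scene" or "top" or "wrist"; returns a dict with "img" (384x512x3 uint8, red, green, blue), "mtx" (3x3 intrinsics, pixels), "R" (3x3) and "t" (3): a world point X has camera coordinates R X + t; the wrist camera has in their place "T_tool_cam" (4x4, takes a point from camera to tool coordinates, whose origin is the TCP and whose axes are the flange's). Camera axes: x right, y down, z forward; pixel columns grow to the right and rows downward; lengths in mm; the calibration is good to about 2 mm. A picture is of the moment at which its call begins: read the wrist's pose just before it. There is no depth.
A pose or a line that the arm cannot do raises MotionError and nothing moves.
- job_done(): hands the job in, once; it reports no verdict.
Trained networks look in a picture, given as the dict that the camera call returned (one of the last four; its "shot" number tells which), for a name from the list of things; names that differ only in an ending like _2 or _b are one class to them, and where a whole thing is asked for, a point or a joint stands for the part that bears it (a point fixed in the world has none). Each returns a list of dicts, best first, with "confidence" (0 to 1); they miss things now and then, are a little off and sometimes report something else, mostly with a low value. They report only what shows in the picture. A call takes as long as a camera call. They do not tell look-alikes from the thing itself.
- spot_in(picture, thing): "position" ([row, column] as shares, 0 to 1, of the picture: columns of its width, rows of its height, amid what is visible of it).
- masks_of(picture, thing): "pixels" (384x512 bool, what is visible of it) and "position" ([row, column] as shares, 0 to 1, of the picture: columns of its width, rows of its height, amid what is visible of it).
The state is a dict: "time": time; "joint_pos": joint angles; "joint_velocities": joint speeds; "joint_efforts": joint torques, N m; "tcp_pos": TCP position; "orientation": TCP orientation; "contact_force": force on the tool from outside, world axes, zero at the start; "wrist_torque": the same for the moment, N m; "finger_gap": finger opening in mm.
Only numpy, scipy, OpenCV 4.12 (cv2) and the standard library are available. Lean on these libraries where they do the work, as an engineer would, in place of code of your own. Each camera call takes 0.05 s, during which the arm holds its last target. There are 200 camera calls.

## Task

Push on the turntable's spokes with a fingertip to turn the green glass globe until its neck points straight at the air nozzle; then, with the neck facing the nozzle, push the air valve's lever round until it is fully open, in line with its pipe. Turn the glass only by the spokes: do not touch it or lift it, and leave the other things on the bench where they are.

Things in the scene. Friction and masses are not known exactly. Their poses are not given: they have to be found in the camera images.
- turntable (a joint): angle of the turntable, rad, 0 at the start, growing anticlockwise seen from above; no end stops. It turns both ways against a light drag (0.12 N m, about 1 N at a spoke's end) and stays where it is left
- turntable_base: fixed round foot of the turntable, on its axis. On it turns a 140 mm disc with three round steel spokes 12 mm thick, 120 degrees apart: one opposite the glass's neck, the others 60 degrees to either side of the neck. Each rises from 90 to 125 mm from the axis and is almost level from 125 to 165 mm, its middle there 65 to 73 mm above the table
- axle (a point): point on the turntable's vertical axis, 40 mm above the table (top of the cork seat)
- spoke0_tip (a point): outer end of the spoke that lies 60 degrees anticlockwise (seen from above) of the neck, 165 mm from the axis, 73 mm above the table
- spoke1_tip (a point): outer end of the spoke opposite the neck, same radius and height
- spoke2_tip (a point): outer end of the spoke that lies 60 degrees clockwise of the neck, same radius and height
- globe: loose green glass globe, 84 mm across, 0.3 kg, standing on a small foot in the cork seat on the turntable's axis, its neck lying between the two prongs of a fork so that it turns with the table. Origin under the centre of its foot, 40 mm above the table; x axis along the neck. Its top is 126 mm above the table
- mouth (a point): centre of the open end of the globe's neck: the neck is level, 22 mm thick (30 mm at the lip), 84 mm above the table, its mouth 100 mm from the axis
- nozzle_tip (a point): outlet of the fixed brass air nozzle, 84 mm above the table, 195 mm from the turntable's axis. Its x axis points along the nozzle's pipe away from the turntable, z up; the nozzle blows along -x, straight at the turntable's axis. Behind it the fixed level pipe runs on to 135 mm from the tip, with a valve block and a foot under it
- valve_lever (a joint): angle of the air valve's lever, rad: 0 shut (lever square across the pipe), 1.571 fully open (lever along the pipe, pointing away from the turntable), with a stop at each end; it starts within 0.2 of shut. It grows anticlockwise seen from above and stays where it is left; drag about 0.15 N m (2 to 3 N near its end)
- lever_pivot (a point): on the lever's vertical axis, above the pipe 70 mm behind the nozzle's tip, at the middle of the lever's height, 126 mm above the table
- lever_tip (a point): free end of the lever, a straight level bar 12 mm wide and 12 mm high reaching 100 mm from the pivot, its underside 120 mm above the table; the pipe under the opened lever tops out at 94 mm, its elbow (65 mm from the pivot) at 98 mm
- jacks: glassblower's jacks, a U of dark steel bar 230 x 70 x 16 mm lying flat, loose; to be left alone
- wax: lump of beeswax 60 x 45 x 30 mm, loose; to be left alone
- tumbler: amber glass tumbler 64 mm across, 75 mm high, loose; to be left alone
- paddle: cork paddle with a wooden handle, 200 x 75 x 14 mm, lying flat, loose; to be left alone
- wood_block: dark wooden shaping cup 84 mm across, 45 mm high, loose; to be left alone
- frit_jar: closed clear jar 60 mm across, 85 mm high, loose; to be left alone
Mind the look-alikes: they are no part of the job. Leave any pink look-alike of the part that bears nozzle_tip alone.

How it is judged:
By the outcome, as a careful person would: the job done as asked, in the order asked, and still so for the second after the job is handed in, with the robot touching nothing.
It also fails if it takes over 64 s, if anything falls off the work surface, if the arm or the gripper's body presses on something with over 40 N, if the wrist force passes 120 N, or if a joint passes its speed limit or range.

## Working session

There is one attempt and no reset: what is moved stays moved. The work goes in short steps, each a Python script; the robot and the scene stay as the last script left them, time stands still between calls to the robot, and variables do not carry over. Pictures are saved under pics/ and viewed, on a budget of 10 in all, crops included, one or two more only if the job needs it, and the job is handed in when it is done.

```bash
ls; mkdir -p pics; cat > h.py <<'E'
import numpy as np, cv2
from workcell import *
def ray(c,px,z):
    "pixel (col,row) -> world point at height z"
    K=np.array(c["mtx"]);R=np.array(c["R"]);t=np.array(c["t"]).ravel()
    d=R.T@np.linalg.inv(K)@np.array([px[0],px[1],1.]); o=-R.T@t
    return o+d*(z-o[2])/d[2]
def proj(c,X):
    K=np.array(c["mtx"]);p=K@(np.array(c["R"])@np.array(X,float)+np.array(c["t"]).ravel());return p[:2]/p[2]
def px(d): return d["position"][1]*512,d["position"][0]*384
def save(c,n,box=None,s=1.5):
    im=c["img"][...,::-1]
    if box: im=im[box[1]:box[3],box[0]:box[2]]
    cv2.imwrite("pics/"+n,cv2.resize(im,None,fx=s,fy=s,interpolation=cv2.INTER_CUBIC))
E
python3 - <<'E'
from h import *
Z=dict(axle=40,spoke0_tip=73,spoke1_tip=73,spoke2_tip=73,mouth=84,nozzle_tip=84,lever_pivot=126,lever_tip=126,globe=84,turntable_base=20)
for n in("top","scene"):
    c=capture(n);save(c,n+"0.png")
    for k,z in Z.items():
        for d in spot_in(c,k)[:4]:
            p=px(d);print(n,k,round(d["confidence"],2),np.round(p),np.round(ray(c,p,z)[:2]))
print(get_obs()["time"])
E
```

```text
pics
top axle 0.66 [261. 197.] [ 521. -125.]
top spoke0_tip 0.98 [263. 197.] [ 515. -134.]
top spoke1_tip 0.58 [260. 192.] [ 538. -119.]
top spoke1_tip 0.57 [253. 202.] [497. -91.]
top spoke2_tip 0.74 [255. 200.] [506. -98.]
top nozzle_tip 0.87 [309. 258.] [ 272. -304.]
top nozzle_tip 0.6 [186. 207.] [483. 176.]
top nozzle_tip 0.37 [257. 194.] [ 528. -110.]
top lever_pivot 0.61 [255. 201.] [492. -97.]
top lever_pivot 0.55 [313. 242.] [ 329. -316.]
top lever_pivot 0.41 [186. 197.] [517. 170.]
top globe 0.68 [259. 192.] [ 534. -116.]
top turntable_base 0.58 [253. 200.] [515. -90.]
scene axle 0.57 [247. 225.] [560. -76.]
scene spoke0_tip 0.87 [247. 223.] [570. -63.]
scene spoke0_tip 0.26 [188. 170.] [ 600. -358.]
scene spoke0_tip 0.25 [323. 241.] [428. 119.]
scene spoke1_tip 0.81 [246. 224.] [574. -61.]
scene spoke1_tip 0.58 [239. 278.] [699.  81.]
scene spoke2_tip 0.95 [247. 223.] [569. -61.]
scene spoke2_tip 0.35 [195. 165.] [ 568. -369.]
scene mouth 0.55 [249. 204.] [ 527. -110.]
scene nozzle_tip 0.72 [321. 275.] [519. 208.]
scene nozzle_tip 0.63 [278. 151.] [ 303. -253.]
scene lever_pivot 0.67 [260. 131.] [ 325. -332.]
scene lever_pivot 0.62 [311. 265.] [541. 185.]
scene lever_tip 0.7 [308. 263.] [544. 177.]
scene globe 0.62 [249. 205.] [ 529. -109.]
scene turntable_base 0.95 [246. 224.] [549. -95.]
1.1
```

View pics/top0.png

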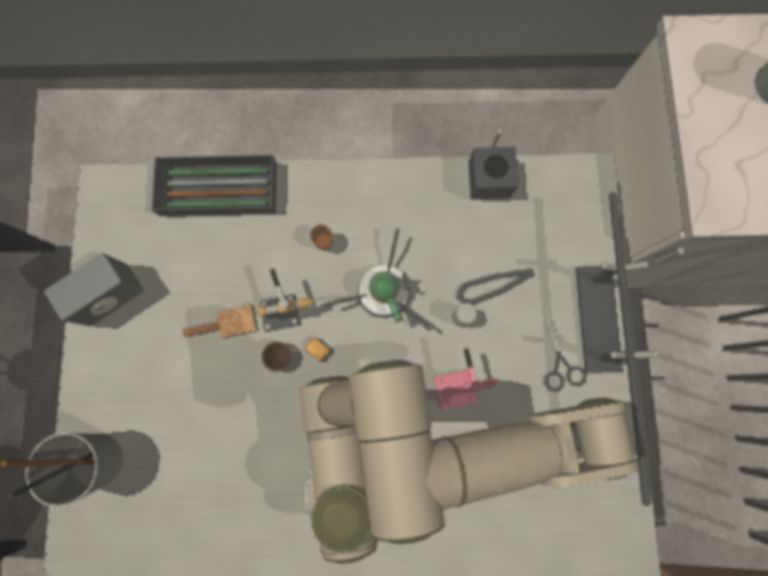

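View pics/scene0.png

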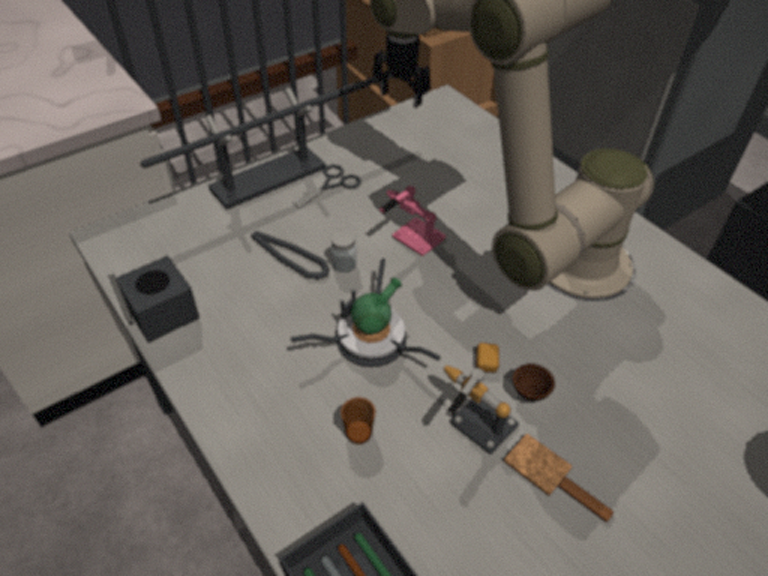

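The top view shows the globe at about (256,192), with the neck pointing down-right. The brass nozzle and valve are at (175–208, 200–207), and the lever's black end is at about (182,181). The pink look-alike at (305,257) is to be left alone. The candidates for nozzle_tip are brass (186,207) and pink (309,258), and I choose brass. Next I'll take a close wrist view.

```bash
python3 - <<'E'
from h import *
c=capture("wrist");print(np.round(c["T_tool_cam"],3).tolist(),np.round(c["mtx"],0).tolist())
o=get_obs();print(o["orientation"])
for f in (60,):
  for X in ([500,0,400],[480,20,450],[450,0,420],[400,20,480]):
    for q in ([1,0,0,0],[.7071,.7071,0,0],[.7071,-.7071,0,0],[0,1,0,0]):
        j=ik(X,q);print(X,q,None if j is None else np.round(j,2))
E
```

```text
[[0.001, -0.953, -0.303, 78.575], [1.0, 0.002, -0.001, -0.477], [0.002, -0.303, 0.953, -142.267], [0.0, 0.0, 0.0, 1.0]] [[267.0, 0.0, 257.0], [0.0, 267.0, 191.0], [0.0, 0.0, 1.0]]
[ 9.85092402e-01  1.72026044e-01 -1.77233663e-05  6.14503360e-06]
[500, 0, 400] [1, 0, 0, 0] [-0.23  0.2   1.21 -0.    1.73  1.34]
[500, 0, 400] [0.7071, 0.7071, 0, 0] [-0.23  0.2   1.21 -0.    1.73 -0.23]
[500, 0, 400] [0.7071, -0.7071, 0, 0] None
[500, 0, 400] [0, 1, 0, 0] [-0.23  0.2   1.21 -0.    1.73 -1.81]
[480, 20, 450] [1, 0, 0, 0] [-0.2   0.17  1.13 -0.    1.85  1.37]
[480, 20, 450] [0.7071, 0.7071, 0, 0] [-0.2   0.17  1.13 -0.    1.85 -0.2 ]
[480, 20, 450] [0.7071, -0.7071, 0, 0] None
[480, 20, 450] [0, 1, 0, 0] [-0.2   0.17  1.13 -0.    1.85 -1.77]
[450, 0, 420] [1, 0, 0, 0] [-0.26  0.08  1.3  -0.    1.76  1.31]
[450, 0, 420] [0.7071, 0.7071, 0, 0] [-0.26  0.08  1.3  -0.    1.76 -0.26]
[450, 0, 420] [0.7071, -0.7071, 0, 0] [-0.26  0.08  1.3  -0.    1.76  2.88]
[450, 0, 420] [0, 1, 0, 0] [-0.26  0.08  1.3  -0.    1.76 -1.83]
[400, 20, 480] [1, 0, 0, 0] [-0.24 -0.01  1.24 -0.    1.91  1.33]
[400, 20, 480] [0.7071, 0.7071, 0, 0] [-0.24 -0.01  1.24 -0.    1.91 -0.24]
[400, 20, 480] [0.7071, -0.7071, 0, 0] None
[400, 20, 480] [0, 1, 0, 0] [-0.24 -0.01  1.24 -0.    1.91 -1.82]
```

```bash
cat >> h.py <<'E'
from scipy.spatial.transform import Rotation as Ro
def wcap():
    o=get_obs();c=capture("wrist")
    T=np.eye(4);T[:3,:3]=Ro.from_quat(o["orientation"]).as_matrix();T[:3,3]=o["tcp_pos"]
    W=np.linalg.inv(T@np.array(c["T_tool_cam"]));c["R"]=W[:3,:3];c["t"]=W[:3,3];return c
E
python3 - <<'E'
from h import *
import pickle
move_l([178,-494,380],vel=250)
goto([560,0,350],[1,0,0,0]); close(40)
c=wcap();save(c,"w1.png");pickle.dump({k:c[k] for k in("img","mtx","R","t")},open("w1.pkl","wb"))
Z=dict(axle=40,spoke0_tip=73,spoke1_tip=73,spoke2_tip=73,mouth=84,nozzle_tip=84,lever_pivot=126,lever_tip=126,globe=84,turntable_base=20)
for k,z in Z.items():
    for d in spot_in(c,k)[:3]:
        p=px(d);print(k,round(d["confidence"],2),np.round(p),np.round(ray(c,p,z)[:2]))
o=get_obs();print(o["time"],o["finger_gap"],o["tcp_pos"])
E
```

```text
axle 0.68 [318. 142.] [ 580. -101.]
spoke0_tip 0.69 [137. 180.] [523. 197.]
spoke1_tip 0.64 [318. 144.] [581. -94.]
spoke2_tip 0.89 [308. 146.] [579. -78.]
mouth 0.9 [330. 175.] [ 536. -114.]
nozzle_tip 0.83 [413. 295.] [ 308. -284.]
nozzle_tip 0.81 [151. 188.] [513. 171.]
lever_pivot 0.84 [135. 183.] [534. 176.]
lever_pivot 0.55 [446. 309.] [ 315. -316.]
lever_tip 0.91 [447. 305.] [ 324. -315.]
lever_tip 0.59 [133. 181.] [537. 177.]
lever_tip 0.27 [309. 147.] [585. -69.]
globe 0.87 [326. 171.] [ 541. -107.]
turntable_base 0.86 [310. 146.] [571. -91.]
turntable_base 0.67 [470. 165.] [ 538. -381.]
turntable_base 0.53 [327. 175.] [ 520. -126.]
5.4417 0.09884288792108509 [5.59984746e+02 7.42049516e-03 3.50002422e+02]
```

View pics/w1.png

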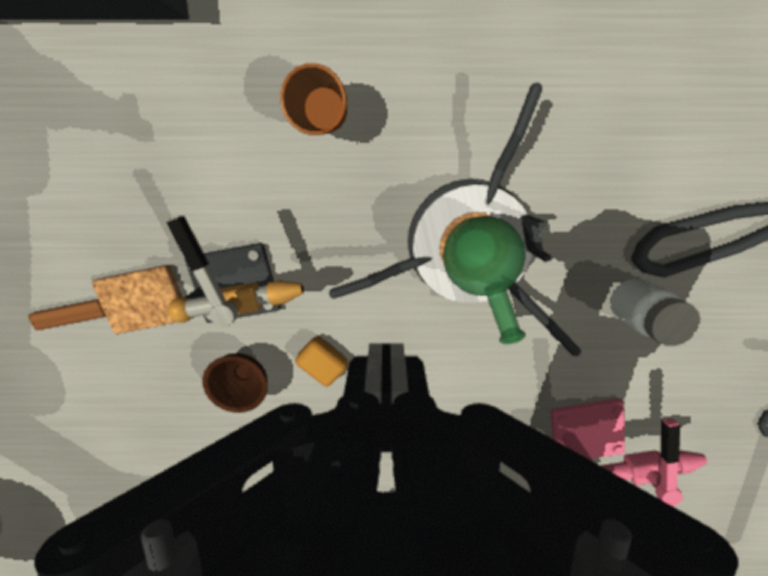

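```bash
python3 - <<'E'
from h import *
import pickle
c=pickle.load(open("w1.pkl","rb"))
P=dict(up=(535,90,73),left=(335,293,73),lr=(575,350,73),mouth=(512,338,84),globec=(484,257,84),fork=(538,237,60),noz=(302,291,84),pipeend=(178,308,84),pivot=(222,312,126),ltip=(180,220,126),discc=(470,242,30),elbow=(170,308,84))
W={k:ray(c,(u/1.5,v/1.5),z)[:2] for k,(u,v,z) in P.items()}
for k,v in W.items():print(k,np.round(v))
# axle: circle of 165 through tips
t=np.array([W['up'],W['left'],W['lr']]);A=np.c_[2*t,np.ones(3)];s=np.linalg.solve(A,(t**2).sum(1));ctr=s[:2];print('ctr',ctr,'r',np.sqrt(s[2]+ctr@ctr))
for k,v in W.items():d=v-ctr;print(k,round(np.hypot(*d)),round(np.degrees(np.arctan2(d[1],d[0]))))
save(c,"crop1.png",(90,130,280,240),4)
save(c,"crop2.png",(250,40,400,250),2.8)
E
```

```text
up [ 701. -140.]
left [497.  57.]
lr [ 428. -218.]
mouth [ 448. -140.]
globec [ 541. -102.]
fork [ 558. -165.]
noz [503.  91.]
pipeend [483. 228.]
pivot [495. 162.]
ltip [585. 189.]
discc [546. -97.]
elbow [483. 237.]
ctr [ 542.26275133 -100.34156763] r 163.9637594758212
up 164 -14
left 164 106
lr 164 -134
mouth 102 -157
globec 2 -136
fork 66 -77
noz 196 102
pipeend 333 100
pivot 266 100
ltip 293 82
discc 5 38
elbow 342 100
```

View pics/crop2.png

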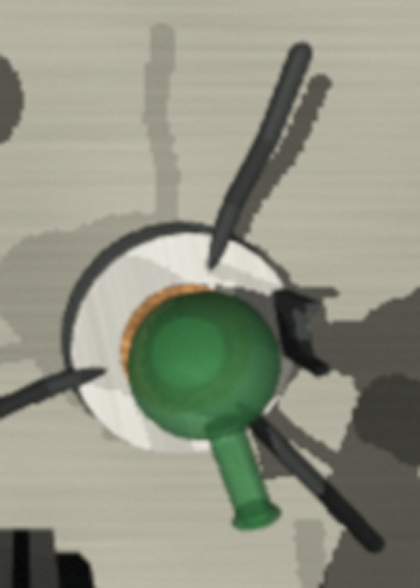

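View pics/crop1.png

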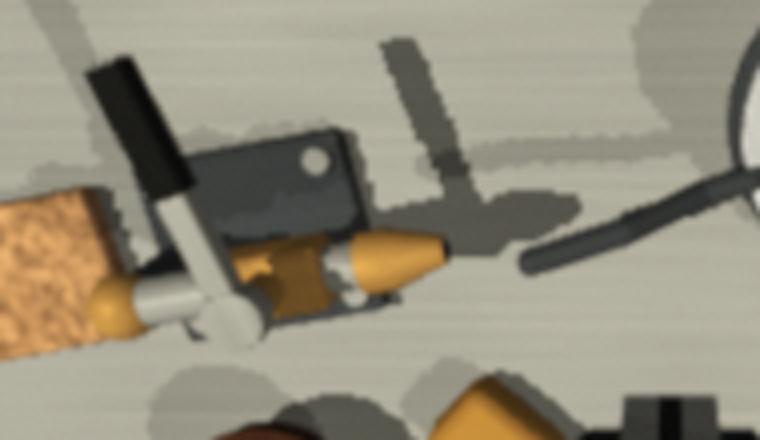

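The wrist view gives the axle at (542,-100), with the tip circle at r=164 as it must be. The spokes are at -14°, 106° and -134°, the mouth is at r=102 and -157°, and the nozzle is at r=196 and about 101°.

The fork stands at about -77°, opposite the 106° spoke as it should be. The neck is about 80° away from it, so **the neck is not lying in the fork**. Only friction will carry the glass, so I'll aim by the neck itself, push gently and check that the glass follows. The first push is about 40° clockwise on the -14° spoke.

```bash
cat >> h.py <<'E'
C=np.array([542.3,-100.3]); Q=[1,0,0,0]
def pt(a,r=147,z=50): a=np.radians(a);return [C[0]+r*np.cos(a),C[1]+r*np.sin(a),z]
def arc(a0,a1,v=70,f=25,step=12):
    n=max(1,int(np.ceil(abs(a1-a0)/step)))
    for a in np.linspace(a0,a1,n+1)[1:]:
        if move_l(pt(a),vel=v,max_force=f): print("force stop at",a,get_obs()["contact_force"]);return a
    return a1
E
python3 - <<'E'
from h import *
print([ik(pt(a),Q) is not None for a in range(4,-125,-12)])
goto(pt(6,z=200),Q); print(move_l(pt(6),vel=150,max_force=15))
arc(6,-48)
print(np.round(get_obs()["contact_force"],1))
c=capture("top");save(c,"top1.png",(190,110,350,230),4)
print(get_obs()["time"])
E
```

```text
[True, True, True, True, True, True, True, True, True, True, True]
False
[ 0.1 -0.6  0.3]
10.2167
```

View pics/top1.png

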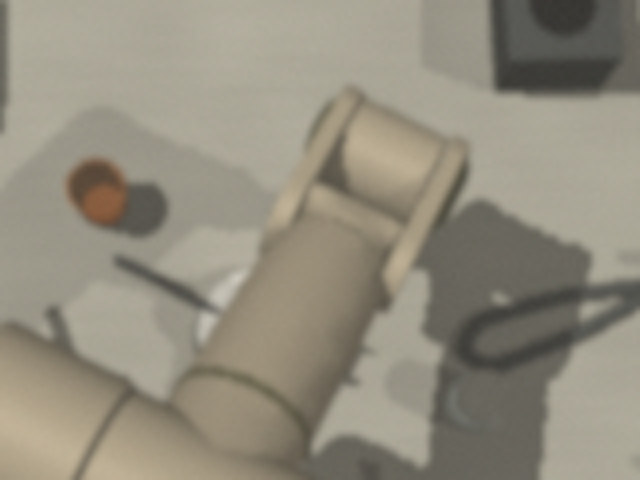

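The top view shows the spoke that stood at 106° now pointing up-left, at about 60°, so the table turned. The arm hides the glass, so I'll raise it and look from the overview pose.

```bash
python3 - <<'E'
from h import *
import pickle
move_l(pt(-44),vel=60);move_l(pt(-44,z=200),vel=250)
goto([560,0,350],Q)
c=wcap();save(c,"w2.png",(80,20,512,300),1.8)
print(get_obs()["time"])
pickle.dump({k:c[k] for k in("img","mtx","R","t")},open("w2.pkl","wb"))
for k,z in dict(mouth=84,globe=84).items():
    for d in spot_in(c,k)[:2]: print(k,d["confidence"],px(d),ray(c,px(d),z))
E
```

```text
12.3833
mouth 0.89 (317.9008, 172.4928) [538.92575838 -94.66109245  84.        ]
mouth 0.35 (318.4128, 143.61599999999999) [583.85741403 -92.29073515  84.        ]
globe 0.76 (318.9248, 171.1104) [541.14750403 -96.10591348  84.        ]
```

View pics/w2.png

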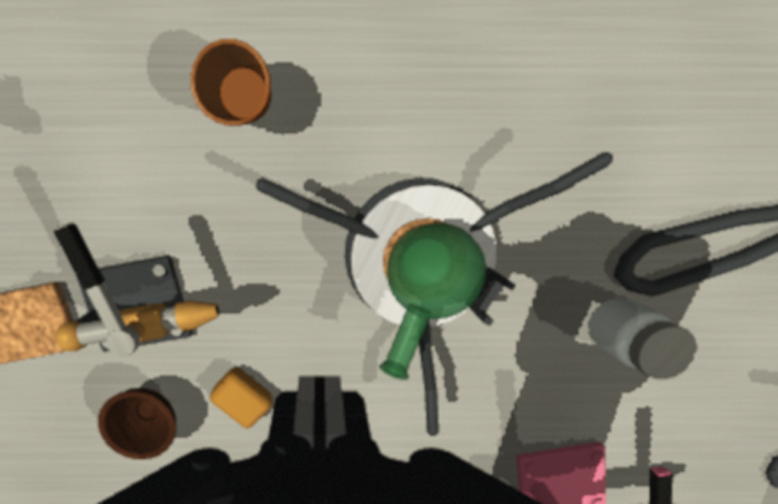

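The neck has turned with the table; its mouth is now at (395,371) in the crop. Next I compute the angles.

```bash
python3 - <<'E'
from h import *
import pickle
c=pickle.load(open("w2.pkl","rb"))
for k,(u,v,z) in dict(s_r=(606,159,73),s_l=(262,184,73),s_d=(432,430,73),mouth=(395,370,84),gl=(434,268,84),noz=(217,310,84),elbow=(66,335,84),pivot=(120,340,126),ltip=(66,232,126)).items():
    w=ray(c,(u/1.8+80,v/1.8+20),z)[:2];d=w-C;print(k,np.round(w),round(np.hypot(*d)),round(np.degrees(np.arctan2(d[1],d[0])),1))
E
```

```text
s_r [ 635. -238.] 166 -56.1
s_l [615.  49.] 165 64.1
s_d [ 377. -112.] 165 -175.9
mouth [448. -70.] 99 162.3
gl [545. -99.] 3 23.4
noz [506.  91.] 195 100.7
elbow [482. 230.] 336 100.3
pivot [494. 163.] 267 100.4
ltip [582. 193.] 296 82.2
```

Table and neck both turned about -42°, so the glass follows. The nozzle bears 100.5° and the neck is at 162.3°, so about -62° remains. The finger leads the spoke by 8°, so I push on to -109°.

```bash
python3 - <<'E'
from h import *
import pickle
goto(pt(-38,z=160),Q); print(move_l(pt(-38),vel=150,max_force=15))
arc(-38,-109)
move_l(pt(-104),vel=60);move_l(pt(-104,z=200),vel=250)
goto([560,0,350],Q)
c=wcap();save(c,"w3.png",(80,20,512,300),1.8)
print(get_obs()["time"])
pickle.dump({k:c[k] for k in("img","mtx","R","t")},open("w3.pkl","wb"))
E
```

```text
False
20.2583
```

View pics/w3.png

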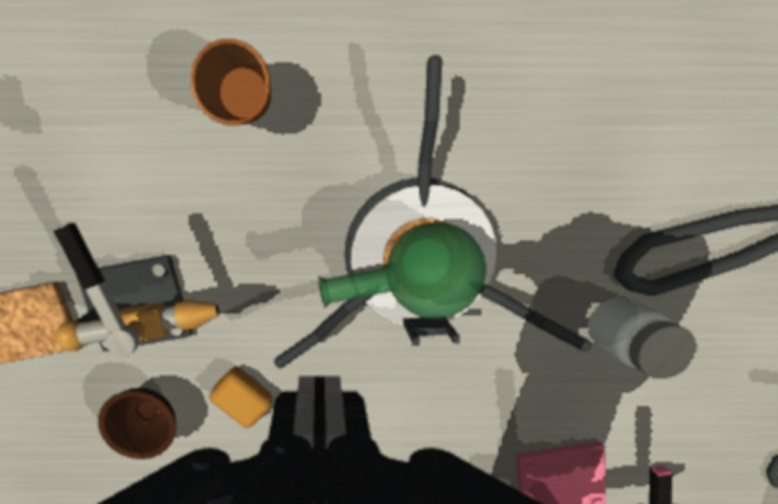

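The neck now points left at the nozzle: the mouth is at about (325,291) and the nozzle tip at (217,310). Next I fit the axis from the green pixels.

```bash
cat > fit.py <<'E'
from h import *
def fit(c):
    im=c["img"].astype(int);g=(im[...,1]>im[...,0]+25)&(im[...,1]>im[...,2]+10)
    n,l,st,_=cv2.connectedComponentsWithStats(g.astype(np.uint8));g=l==1+np.argmax(st[1:,4])
    v,u=np.nonzero(g);P=[]
    for col in range(u.min()+6,u.min()+34):
        r=np.nonzero(g[:,col])[0]
        if len(r) and np.ptp(r)<20: P.append(ray(c,(col+.0,r.mean()),84)[:2])
    P=np.array(P);vx,vy,x0,y0=cv2.fitLine(P.astype(np.float32),cv2.DIST_L2,0,.01,.01).ravel()
    ang=np.degrees(np.arctan2(vy,vx));ang=ang if ang>0 else ang+180
    print("cols",u.min(),len(P),"neck dir",ang,"bearing of neck centre",P.mean(0),np.degrees(np.arctan2(*(P.mean(0)-C)[::-1])),
      "end",ray(c,(u.min(),np.nonzero(g[:,u.min()+1])[0].mean()),84)[:2])
if __name__=="__main__":
    import pickle,sys
    c=pickle.load(open(sys.argv[1],"rb"));fit(c)
    for k,(u,v,z) in dict(s_u=(435,60,73),s_r=(585,345,73),s_l=(281,361,73),mouth=(325,291,84),gl=(436,269,84),noz=(217,310,84)).items():
        w=ray(c,(u/1.8+80,v/1.8+20),z)[:2];d=w-C;print(k,np.round(w),round(np.hypot(*d)),round(np.degrees(np.arctan2(d[1],d[0])),1))
E
python3 fit.py w3.pkl
```

```text
cols 258 28 neck dir 101.31301 bearing of neck centre [528.81277388 -31.78512518] 101.13634649033067 end [524.67428725  -1.03697881]
s_u [709. -91.] 167 3.3
s_r [ 468. -249.] 166 -116.5
s_l [452.  36.] 164 123.6
mouth [524.  -5.] 97 101.1
gl [ 543. -101.] 2 -40.0
noz [506.  91.] 195 100.8
```

The neck bears 101.2° against 100.7° for the nozzle, which agrees within the measuring error. Now the lever: its pivot is at (495,162.5), and it bears 18° now and must reach 100.5°. I'll push its turntable-facing side anticlockwise until it meets the stop.

```bash
python3 - <<'E'
from h import *
import h,pickle
h.C=np.array([494.7,162.5]); L=lambda a,z=110:pt(a,85,z)
print([ik(L(a),Q) is not None for a in range(-10,97,12)])
goto(L(-12,200),Q); print(move_l(L(-12),vel=150,max_force=10))
A=np.r_[np.arange(-2,83,10),84,86,88,90,92,94,96]
for a in A:
    if move_l(L(a),vel=60 if a<=84 else 20,max_force=9): break
o=get_obs();print("stopped at",a,np.round(o["contact_force"],1),np.round(o["tcp_pos"],1),o["time"])
move_l(L(a-14),vel=60);move_l(L(a-14,220),vel=250)
goto([560,0,350],Q)
c=wcap();save(c,"w4.png",(80,20,512,300),1.8);print(get_obs()["time"],get_obs()["contact_force"])
pickle.dump({k:c[k] for k in("img","mtx","R","t")},open("w4.pkl","wb"))
E
python3 fit.py w4.pkl
```

```text
[True, True, True, True, True, True, True, True, True]
False
stopped at 92 [ 5.9  1.3 -1. ] [495.1 247.5 110.4] 26.8667
29.0417 [ 0.34398573  0.44909162 -0.32148441]
cols 259 28 neck dir 101.30425 bearing of neck centre [528.53173368 -31.30255635] 101.28500028156829 end [525.46015547  -0.53707455]
s_u [709. -88.] 167 4.1
s_r [ 469. -247.] 164 -116.7
s_l [451.  38.] 166 123.3
mouth [524.  -3.] 99 100.9
gl [544. -99.] 2 38.7
noz [506.  93.] 197 100.7
```

View pics/w4.png

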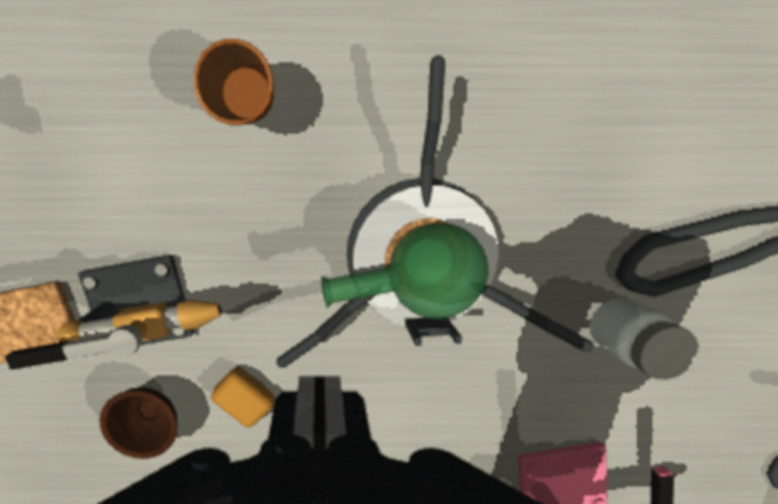

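The lever slopes 19/114 px (9.5°) and the pipe 25/151 px (9.4°), so they are in line. The push also ended against the lever's stop. The neck still faces the nozzle and the arm is clear, so I hand in.

```bash
python3 -c "
from h import *
pause(.3);job_done();print(get_obs()['time'])"
```

```text
the job is handed in; nothing more can be done
the job is handed in; nothing more can be done
```

The green globe's neck now points at the brass air nozzle and the valve lever is fully open. I handed the job in at about 29 s of the 64 s allowed.

- **Turning the glass:** I turned the turntable clockwise by about 102° in two pushes on one spoke, without touching the glass. In the last picture the neck points along 101.3°, its mouth bears 100.9° and the nozzle bears 100.7°. That difference is within my measuring error.
- **Opening the valve:** I then pushed the lever anticlockwise until it met its stop; the 9 N force limit ended the push. In the last picture the lever lies along the pipe, 9.5° against 9.4° in the image.
- **Other things on the bench:** The jacks, wax, tumbler, paddle, wooden cup, jar and pink look-alike show no visible movement. The arm was clear of everything at hand-in.

**Disagreement with the description:** the neck was not lying in the turntable's fork. From the first close picture it sat about 80° away from it, so I aimed by the neck itself rather than by the spokes. Friction in the cork seat carried the glass round with the table: 41° against 42° in the first push. The neck is still outside the fork, because putting it back would have meant touching the glass.

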